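# Set the meeting timer and start it

### The job

Set the meeting timer on the desk: gently push the dial's raised grip bar with the fingertips, from one side at a time and never pinching it, so that the dial turns until the white index line on its rim lines up with the orange marker line on the scale. Only then press the green start button fully down, let it come up again, and finish clear of everything. Leave the things lying about the timer where they are, neither lifted nor pushed.

Things in the scene. Friction and masses are not known exactly. Their poses are not given: they have to be found in the camera images.
- timer: Meeting timer: grey box lying flat, fixed to the desk, 180 (its x) x 260 (its y) x 45 mm high. Origin: centre of its underside. Its x points away from the robot at yaw 0, its y to the left. A flat white minute scale (radius 82 mm) surrounds the dial; the start button is on the y-minus part. The fingers' force on the timer and all it carries must stay under 25 N.
- dial_centre (a point): Point on the dial's vertical axis, at the top face of its blue disc (radius 60 mm, top 54 mm above the desk); 40 mm to y-plus of the timer's middle. A grip bar lies across the disc along the index line: 92 mm long, 14 mm wide over its two black side pads (55 to 75 mm above the desk), between them a black spine 96 mm long, top 79 mm above the desk.
- dial (a joint): Angle of the dial (rad), clockwise positive seen from above; stops at -1.6 and 2.9. At angle q the index line points along the timer's x axis turned clockwise by q. It turns with a steady friction of about 0.07 N m (some 2 N at 40 mm from the axis) plus slight damping, has no spring, and stays where it is left.
- dial_index (a point): On the dial's white index line, at the disc's top face, 58 mm from the dial's axis. The line is 7 mm wide, at the rim at one end of the bar; a second white strip marks the same half of the bar's top.
- target_line (a point): Where the index point has to come: 58 mm from the dial's axis on the inward extension of the orange line, at the height of the disc's top. The orange line is flat, 7 mm wide, fixed on the scale from 62 to 80 mm from the axis, with a 24 mm wide orange tab outside. It is clockwise of the dial's start by 0.5 to 3.1 rad.
- bar_left (a point): Point on the outer face of the black pad on the left flank of the grip bar (left when looking from the axis along the index line), 38 mm from the axis towards the index end, 7 mm off the bar's middle plane, 65 mm above the desk. Pushing here turns the dial clockwise. Loading both flanks at once with more than 2 N each counts as pinching.
- bar_right (a point): The like point on the outer face of the black pad on the bar's right flank; pushing here turns the dial counter-clockwise.
- start (a joint): Travel of the green start button (m): 0 up, 0.006 fully down; pressed counts from 0.004. A spring pushes it up: about 4 N holds it fully down.
- start_top (a point): Centre of the green start button's top face: 34 mm across, 67 mm above the desk with the button up, standing 10 mm out of a black collar 50 mm across. It is pressed straight down.
- mug: Blue mug, loose, upright, 76 mm across, 85 mm high, handle at its y-plus; origin at the centre of its underside. Leave alone.
- glue_stick: Yellow glue stick, loose, upright, 28 mm across, 88 mm high; origin at the centre of its underside. Leave alone.
- stapler: Red stapler with dark base, loose, 130 (x) x 34 x 40 mm; origin at the centre of its underside. Leave alone.
- note_pad: Yellow block of notes, loose, 76 x 76 x 22 mm; origin at the centre of its underside. Leave alone.
- eraser: White eraser, loose, 22 (x) x 55 (y) x 13 mm; origin at the centre of its underside. Leave alone.
- highlighter: Green highlighter with black cap, loose, lying along its x, 122 x 18 x 16 mm; origin near its middle on the desk. Leave alone.

How it is judged:
By the outcome, as a careful person would: the job done as asked, in the order asked, and still so for the second after the job is handed in, with the robot touching nothing.
It also fails if it takes over 51 s, if anything falls off the work surface, if the arm or the gripper's body presses on something with over 40 N, if the wrist force passes 120 N, or if a joint passes its speed limit or range.

### The arm

A 7-joint arm with a two-finger parallel gripper is mounted at the origin on the work surface. World frame = base frame: x ahead of the robot, y to its left, z up, the work surface at z = 0. Lengths are in m, angles in rad, forces in N, time in s.
With the tool pointing down it reaches from about 0.425 to 0.925 m from the base axis. Payload 6.8 kg.
Tool frame: the origin (TCP) lies midway between the tips of the shut fingers; the grasp point (between the pads) lies bot.grip_point_offset behind it (bot.grip_point_offset is the distance from the TCP to the grasp point, in m); z points along the fingers, y is the line along which they close (so a half turn about z gives the same grasp; the last joint's range is limited). The gripper opens to 85 mm and grips with 20 to 120 N. Pads are 22 mm wide; open, the fingers measure 114 mm over their backs; the gripper's body (76 mm by 85 mm) begins 54 mm behind the grasp point. The pads swing forward as they close: fully open they stand 13 mm farther back than shut.
Start: joints at [-1.239, 0.477, 0.022, 1.555, -0.011, 1.109, -0.083], TCP at [0.287, 0.611, 0.198] pointing down, gripper open.
Joint ranges: [-2.96, 2.96], [-0.34, 2.1], [-1.41, 1.46], [0.24, 2.44], [-1.37, 4.51], [0.17, 1.92], [-2.96, 2.96]. Speed limits (rad/s): [2.39, 2.39, 3.14, 3.14, 3.14, 3.14, 3.14].

### API

Orientations are given as a unit quaternion [w, x, y, z].
In Python, from station import get_obs, cams, job, bot gives the robot as it stands.
- The arm moves only by the tool arm_command, never from a script. Its argument "rows" is a list that holds one entry, the list of rows, each a list of 5 numbers: the finger opening in mm, from 0 to 85.4, then the shift along the world's x, y, z in units of 60 mm (1.0 is 60 mm), then the turn about the world's z in units of 0.08 rad (1.0 is 0.08 rad). In form: [[[grip, x, y, z, turn], ...]]. A call has exactly 10 rows; each row shifts and turns the commanded pose from where the row before left it; what a row does not reach is not made up. A row lasts 1/8 s, in which the tool goes at most 62.5 mm and 10.7 degrees, less where a joint would pass 70% of its speed; a pose out of reach is approached as far as the arm can. A call with a number of a shift or a turn outside -1 to 1 is refused whole. A call with a gripper value outside its range is refused whole. The fingers move at their own pace and stop on an object; "newtons" is the grip in N (left out, the last holds). Time passes only in rows, so rows that do not move let the fingers close, or fill a call up. It gives the time, the measured TCP pose, the force, the opening and the grip force at its end, in the units of the state.
- get_obs(): the state, without advancing time (a new reading comes with each control period).
- cams.read_camera(name): name is "scene" or "top" or "wrist"; returns the picture (384x512x3 uint8, red, green, blue); there is no depth.
- cams.camera_params(name): a dict with "K" (3x3 intrinsics, pixels), "extrinsics" (4x4, takes a point from camera to world coordinates). Camera axes: x right, y down, z forward; pixel columns grow to the right and rows downward; lengths in m; the calibration is good to about 2 mm. A picture is of the moment at which its call begins: read the wrist's pose just before it. camera_params takes no time and is no camera call; for the wrist camera it gives the pose at the moment of the call.
- job.hand_in(): hands the job in; it is judged then, once.
The state is a dict: "t": time; "q": joint angles; "joint_vel": joint speeds; "joint_torque": joint torques, N m; "eef_pos": TCP position; "tool_rot": TCP orientation; "contact_force": force on the tool from outside, world axes, zero at the start; "torque": the same for the moment, N m; "gripper_width": opening from 0.0 (shut) to 1.0 (fully open); "grasp_force": force on a finger pad.
Only numpy, scipy, OpenCV 4.12 (cv2) and the standard library are available. Lean on these libraries where they do the work, as an engineer would, in place of code of your own. Each camera call takes 0.05 s, during which the arm holds its last target. There are 200 camera calls.

## Working session

There is one attempt and no reset: what is moved stays moved. The work goes in short steps, Python scripts to look and compute and a tool call to move; the robot and the scene stay as the last step left them, time stands still between calls to the robot, and variables do not carry over. Pictures are saved under pics/ and viewed, at most 10 in all, crops included, and the job is handed in when it is done.

Besides the shell and the picture viewer there is one more tool, called as name([rows], argument=value, ...), one row to a line, values as JSON. arm_command: Moves the arm, as the interface text tells. Its arguments: {"type":"object","properties":{"rows":{"type":"array"},"newtons":{"type":"number"}},"required":["rows"]}

```bash
mkdir -p pics; python3 - <<'E'
from station import get_obs, cams, job, bot
import cv2,numpy as np
o=get_obs();print(o['t'],o['eef_pos'],o['tool_rot'],bot.grip_point_offset)
for n in("top","scene"):
    im=cams.read_camera(n);np.save(n+'.npy',im);cv2.imwrite(f'pics/{n}0.png',im[:,:,::-1])
    p=cams.camera_params(n);print(n,np.round(p['K'],1).tolist(),np.round(p['extrinsics'],3).tolist())
E
```

```text
0.0 [0.28715481 0.61016152 0.19742336] [-1.26470772e-04  2.18130303e-01  9.75919231e-01 -8.99468291e-04] 0.0187
top [[432.3, 0.0, 251.3], [0.0, 432.3, 191.8], [0.0, 0.0, 1.0]] [[0.011, -0.989, 0.147, 0.406], [-0.999, -0.016, -0.033, 0.028], [0.035, -0.146, -0.989, 0.93], [0.0, 0.0, 0.0, 1.0]]
scene [[383.0, 0.0, 255.5], [0.0, 383.0, 192.7], [0.0, 0.0, 1.0]] [[0.727, 0.436, -0.531, 1.063], [0.686, -0.479, 0.547, -0.524], [-0.016, -0.762, -0.647, 0.693], [0.0, 0.0, 0.0, 1.0]]
```

View pics/top0.png

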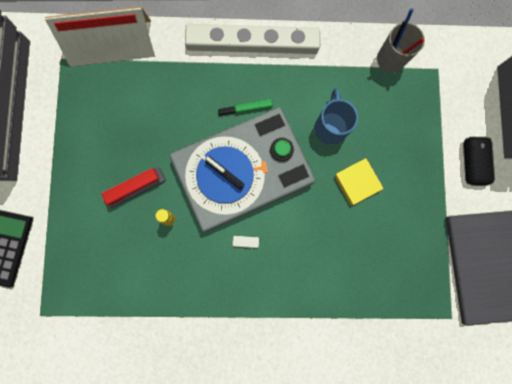

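View pics/scene0.png

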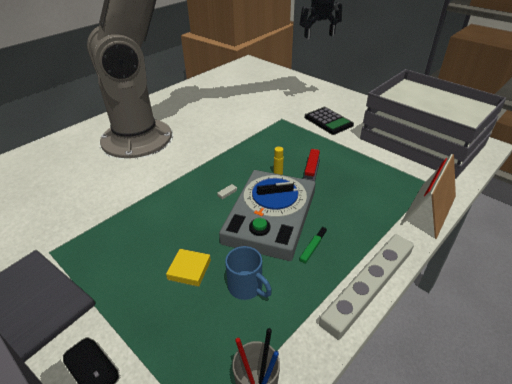

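The top view shows the blue dial at about (225,175) with its index pointing up-left to (200,155). The orange marker is at (263,168) and the green button at (282,149). The mug is at (335,120), the glue stick at (164,217) and the eraser at (246,242).

```bash
cat > h.py <<'E'
import numpy as np,cv2
from station import get_obs, cams, job, bot
def ray(p,px,z):
    K=np.array(p['K']);E=np.array(p['extrinsics'])
    d=E[:3,:3]@np.linalg.inv(K)@np.array([px[0],px[1],1.]);o=E[:3,3]
    return o+d*(z-o[2])/d[2]
def mask(im,lo,hi,box=None):
    h=cv2.cvtColor(im,cv2.COLOR_RGB2HSV);m=cv2.inRange(h,lo,hi)
    if box is not None:
        k=np.zeros_like(m);x0,y0,x1,y1=box;k[y0:y1,x0:x1]=255;m&=k
    return m
def big(m):
    c,_=cv2.findContours(m,cv2.RETR_EXTERNAL,cv2.CHAIN_APPROX_NONE)
    return sorted(c,key=cv2.contourArea)[::-1]
def cen(m):
    M=cv2.moments(m,True);return (M['m10']/M['m00'],M['m01']/M['m00']),int(M['m00'])
E
python3 - <<'E'
from h import *
im=np.load('top.npy');p=cams.camera_params('top')
b=(170,105,315,235)
mb=mask(im,(105,120,60),(125,255,255),(180,130,262,215))
e=cv2.fitEllipse(cv2.convexHull(big(mb)[0]));print('disc',e)
c=ray(p,e[0],.054);print('C',c)
mo=mask(im,(5,120,120),(18,255,255),(240,150,280,190));q,n=cen(mo);t=ray(p,q,.046)
print('orange',q,n,t,np.linalg.norm((t-c)[:2]),np.arctan2(*(t-c)[1::-1]))
mg=mask(im,(50,120,60),(75,255,255),(268,135,298,165))
(q,n)=cen(mg);g=ray(p,q,.067);print('btn',q,n,g)
d=(c-g)[:2];print('d',d,np.linalg.norm(d))
mw=mask(im,(0,0,170),(180,60,255),(195,148,235,185));
x=im[140:205,185:280][:,:,::-1];cv2.imwrite('pics/crop1.png',cv2.resize(x,None,fx=8,fy=8,interpolation=cv2.INTER_CUBIC))
mt=mask(im,(0,0,90),(180,60,180),b);ct=big(mt)[0];r=cv2.minAreaRect(ct);print(r,[ray(p,v,.045).round(3).tolist() for v in cv2.boxPoints(r)])
for nm,lo,hi,bx,z in[('mug',(100,80,50),(118,255,255),(305,85,365,150),.085),('glue',(20,120,120),(32,255,255),(150,205,180,230),.088),('eraser',(0,0,180),(180,50,255),(225,230,265,252),.013)]:
    q,n=cen(mask(im,lo,hi,bx));print(nm,q,n,ray(p,q,z))
E
```

```text
disc ((224.43634033203125, 174.46408081054688), (55.681922912597656, 56.260658264160156), 70.74649047851562)
C [0.57137307 0.05415372 0.054     ]
orange (262.27536231884056, 167.15942028985506) 69 [ 0.58978865 -0.02411305  0.046     ] 0.08040411290037519 -1.3397072876539993
btn (282.00892857142856, 147.81696428571428) 224 [ 0.62668826 -0.06316707  0.067     ]
d [-0.05531519  0.11732079] 0.1297071260463541
((242.00279235839844, 167.50636291503906), (84.93524169921875, 124.19160461425781), 66.27960205078125) [[0.615, 0.173, 0.045], [0.729, -0.065, 0.045], [0.562, -0.137, 0.045], [0.455, 0.097, 0.045]]
mug (335.7910652920962, 120.00893470790378) 1455 [ 0.68254681 -0.17128178  0.085     ]
glue (163.39772727272728, 215.4431818181818) 176 [0.48205469 0.16965413 0.088     ]
eraser (245.50588235294117, 241.09019607843138) 255 [0.43710611 0.00814842 0.013     ]
```

View pics/crop1.png

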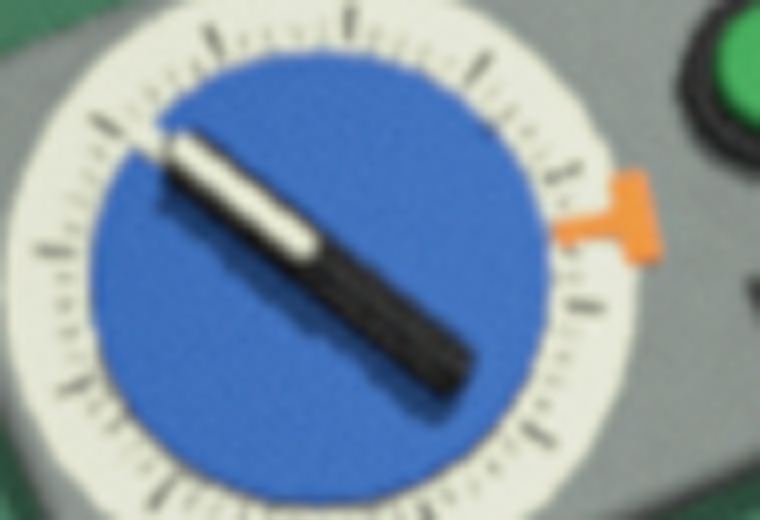

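arm_command([
  [[0,0.48,-0.85,0,-0.26],[0,0.48,-0.85,0,-0.26],[0,0.48,-0.85,0,-0.26],[0,0.48,-0.85,0,-0.26],[0,0.48,-0.85,0,-0.26],[0,0.48,-0.85,0,-0.26],[0,0.48,-0.85,0,-0.26],[0,0.48,-0.85,0,-0.26],[0,0.48,-0.85,0,-0.26],[0,0.48,-0.85,0,-0.26]],
], newtons=20)

```text
t: 1.35
eef_pos: [0.5758, 0.0991, 0.1982]
tool_rot: [-0.0, 0.318, 0.948, -0.0]
contact_force: [0.0, 0.8, 0.5]
gripper_width: -0.001
grasp_force: 0.0
```

```bash
python3 - <<'E'
from h import *
o=get_obs();print(o['t'],o['q'],o['eef_pos'],o['tool_rot'],o['contact_force'])
p=cams.camera_params('wrist');im=cams.read_camera('wrist');np.save('w1.npy',im);np.savez('w1p.npz',**p);cv2.imwrite('pics/w1.png',im[:,:,::-1])
E
```

```text
1.35 [-0.49575975  0.33317774  0.27646278  1.79378074 -0.10457359  1.02911728
  0.74288583] [0.57584921 0.09912236 0.19823105] [-1.62340675e-04  3.18455642e-01  9.47937750e-01 -1.56858389e-07] [0.03514415 0.8228468  0.45949083]
```

View pics/w1.png

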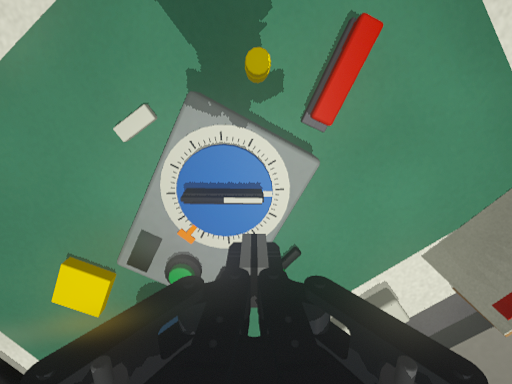

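The wrist view shows the whole dial at about (225,190), with the index at (268,195), the orange tab at (187,234) and the button at (180,272). I'll refine the positions from it.

```bash
cat >> h.py <<'E'
def wmeas(im,p):
    mb=mask(im,(105,120,60),(125,255,255),(150,110,310,270))
    e=cv2.fitEllipse(cv2.convexHull(big(mb)[0]));c=ray(p,e[0],.054)
    mo=mask(im,(5,120,120),(18,255,255),(150,110,310,270));q,n=cen(mo);t=ray(p,q,.046)
    print('C',c.round(4),'axes',e[1],'orange',np.round(q,1),n,'r',np.linalg.norm((t-c)[:2]),'ang',np.arctan2(*(t-c)[1::-1]))
    return c,t
E
python3 - <<'E'
from h import *
im=np.load('w1.npy');p=dict(np.load('w1p.npz'))
c,t=wmeas(im,p)
mg=mask(im,(50,150,100),(75,255,255),(150,250,210,290));q,n=cen(mg);print('btn part',q,n,ray(p,q,.067))
mw=mask(im,(0,0,170),(180,60,255),(220,185,268,212));q,n=cen(mw);r=cv2.minAreaRect(big(mw)[0]);print('strip',q,n,r)
s=ray(p,q,.079);print('ang strip',np.arctan2(*(s-c)[1::-1]),np.linalg.norm((s-c)[:2]))
s=ray(p,(268,195),.054);print('ang idx',np.arctan2(*(s-c)[1::-1]),np.linalg.norm((s-c)[:2]))
x=im[110:290,140:310][:,:,::-1];cv2.imwrite('pics/w1c.png',cv2.resize(x,None,fx=3.3,fy=3.3,interpolation=cv2.INTER_CUBIC))
E
```

```text
C [0.5698 0.058  0.054 ] axes (90.89652252197266, 95.61963653564453) orange [187.3 234.1] 174 r 0.08316731997277095 ang -1.3265317834519703
btn part (176.1418918918919, 275.38513513513516) 148 [ 0.62138177 -0.06362439  0.067     ]
strip (245.24537037037038, 199.19907407407408) 216 ((242.5, 200.0), (4.0, 37.0), 90.0)
ang strip 0.7886592997410643 0.026998311845130303
ang idx 0.7952508442172526 0.054692919648091226
```

View pics/w1c.png

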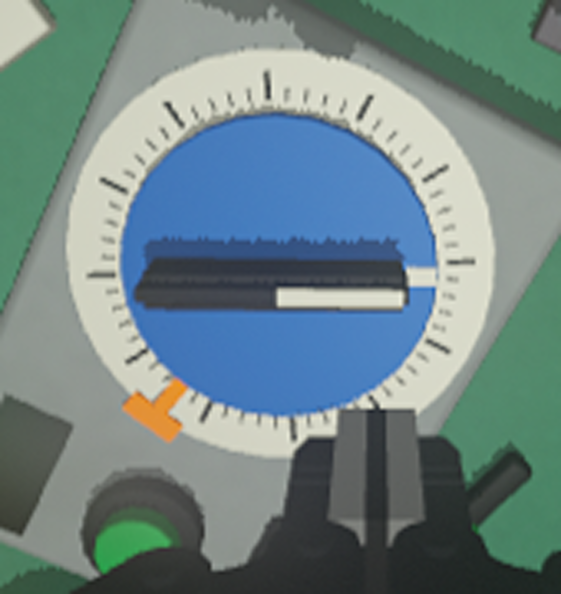

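The ellipse centre is biased by the oblique view, so I'll cast the flat scale's outer rim onto its plane and fit a circle there.

```bash
cat >> h.py <<'E'
from scipy.optimize import least_squares
def scale(im,p,box,r=.082,z=.0455):
    m=mask(im,(15,0,185),(60,60,255),box);h=cv2.convexHull(np.vstack([k for k in big(m) if cv2.contourArea(k)>15]))[:,0]
    w=np.array([ray(p,v,z)[:2] for v in h])
    f=least_squares(lambda a:np.hypot(*(w-a[:2]).T)-a[2],[*w.mean(0),r],loss='soft_l1',f_scale=.001)
    return f.x,np.sqrt(np.mean(f.fun**2))
def angs(im,p,c,obox,ibox=None):
    q,n=cen(mask(im,(5,120,120),(18,255,255),obox));t=ray(p,q,.046)[:2]-c[:2]
    out=[n,np.hypot(*t),np.arctan2(t[1],t[0])]
    return out
E
python3 - <<'E'
from h import *
im=np.load('w1.npy');p=dict(np.load('w1p.npz'))
f,e=scale(im,p,(140,110,310,236));print('wrist',f,e);c=f[:2];print(angs(im,p,c,(150,110,310,270)))
for px,z in((245.2,199.2),.079),((267.6,193.6),.054): s=ray(p,px,z)[:2]-c;print(np.hypot(*s),np.arctan2(s[1],s[0]))
a=[ray(p,v,.079) for v in((224,200),(262,200))];d=a[1]-a[0];print('strip dir',np.arctan2(d[1],d[0]))
im=np.load('top.npy');p=cams.camera_params('top')
f,e=scale(im,p,(180,130,268,218));print('top',f,e);c=f[:2];print(angs(im,p,c,(240,150,280,190)))
s=ray(p,(203.1,158.1),.054)[:2]-c;print(np.hypot(*s),np.arctan2(s[1],s[0]))
E
```

```text
wrist [0.57229681 0.055486   0.08188367] 0.015357721325263755
[174, np.float64(0.08012712740457288), np.float64(-1.3486239749901239)]
0.027246328727595776 0.9184368626094357
0.054289789867929907 0.8927215475588203
strip dir 0.9225952669931418
top [0.57296882 0.05389064 0.0822537 ] 0.0002156473074299687
[69, np.float64(0.0797965103360769), np.float64(-1.3584193711848604)]
0.055133679080099224 0.9524967319633314
```

arm_command([
  [[0,-0.03,0.04,-0.6,0],[0,0,0,-0.6,0],[0,0,0,-0.5,0],[0,0,0,-0.4,0],[0,0,0,-0.19,0],[0,0,0,0,0],[0,0.027,-0.02,0,0],[0,0.027,-0.02,0,0],[0,0.027,-0.02,0,0],[0,0,0,0,0]],
])

```text
t: 2.65
eef_pos: [0.5788, 0.0994, 0.0613]
tool_rot: [0.0, 0.318, 0.948, 0.0]
contact_force: [-0.6, 1.1, -0.0]
gripper_width: 0.001
grasp_force: 0.0
```

```bash
cat > look.py <<'E'
from h import *
import sys
o=get_obs();print(round(o['t'],2),o['q'].round(2) if hasattr(o['q'],'round') else o['q'],np.round(o['eef_pos'],4),np.round(o['contact_force'],2),np.round(o['tool_rot'],3))
for n in('top','wrist'):
    p=cams.camera_params(n);im=cams.read_camera(n);np.save(sys.argv[1]+n+'.npy',im);np.savez(sys.argv[1]+n+'p.npz',**p)
    if n=='wrist':cv2.imwrite(f'pics/{sys.argv[1]}{n}.png',im[:,:,::-1])
E
python3 look.py a
cat > arc.py <<'E'
# print arc increments (units) for tool at radius r along index, offset d along left normal
import numpy as np,sys
th0,th1,n,x0,y0,r,d=map(float,sys.argv[1:]);C=np.array([.5727,.0547]);P=np.array([x0,y0])
for th in np.linspace(th0,th1,int(n)+1)[1:]:
    Q=C+r*np.array([np.cos(th),np.sin(th)])+d*np.array([-np.sin(th),np.cos(th)])
    print(np.round((Q-P)/.06,3).tolist(),Q.round(4).tolist());P=Q
print('turn',(th1-th0)/n/.08)
E
python3 arc.py .92 -1.0 24 .5790 .0977 .038 .018
```

```text
2.65 [-0.46  0.51  0.23  1.9  -0.16  0.76  0.79] [0.5788 0.0994 0.0613] [-0.61  1.1  -0.05] [0.    0.318 0.948 0.   ]
[0.094, -0.045] [0.5847, 0.095]
[0.053, -0.018] [0.5878, 0.0939]
[0.051, -0.022] [0.5909, 0.0926]
[0.049, -0.026] [0.5939, 0.091]
[0.047, -0.03] [0.5967, 0.0892]
[0.045, -0.034] [0.5994, 0.0872]
[0.042, -0.037] [0.6019, 0.0849]
[0.039, -0.041] [0.6042, 0.0825]
[0.035, -0.043] [0.6064, 0.0799]
[0.032, -0.046] [0.6083, 0.0771]
[0.028, -0.049] [0.6099, 0.0742]
[0.024, -0.051] [0.6114, 0.0712]
[0.02, -0.052] [0.6126, 0.068]
[0.016, -0.054] [0.6135, 0.0648]
[0.011, -0.055] [0.6142, 0.0615]
[0.007, -0.056] [0.6146, 0.0582]
[0.002, -0.056] [0.6147, 0.0548]
[-0.002, -0.056] [0.6146, 0.0514]
[-0.007, -0.056] [0.6142, 0.0481]
[-0.011, -0.055] [0.6136, 0.0448]
[-0.015, -0.054] [0.6126, 0.0416]
[-0.02, -0.053] [0.6115, 0.0384]
[-0.024, -0.051] [0.61, 0.0354]
[-0.028, -0.049] [0.6084, 0.0324]
turn -1.0
```

View pics/awrist.png

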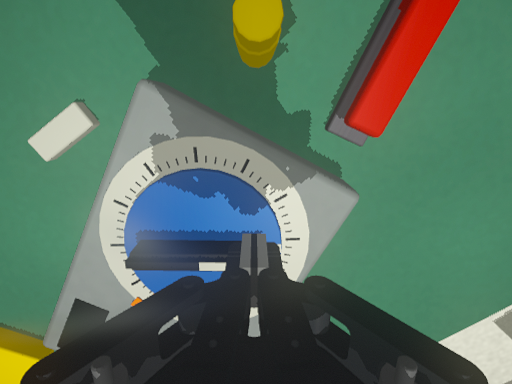

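Fingertips are at about (253,235), just short of the bar's left flank at row 240. Starting the arc push.

arm_command([
  [[0,0.02,-0.015,0,0],[0,0.02,-0.015,0,0],[0,0.054,-0.016,0,-1],[0,0.053,-0.018,0,-1],[0,0.051,-0.022,0,-1],[0,0.049,-0.026,0,-1],[0,0.047,-0.03,0,-1],[0,0.045,-0.034,0,-1],[0,0.042,-0.037,0,-1],[0,0.039,-0.041,0,-1]],
])

```text
t: 4.0
eef_pos: [0.6038, 0.0843, 0.061]
tool_rot: [-0.0, 0.601, 0.799, -0.0]
contact_force: [-0.5, -1.0, -0.1]
gripper_width: 0.001
grasp_force: 0.0
```

```bash
python3 look.py b; python3 - <<'E'
from h import *
o=get_obs();d=np.array(o['eef_pos'])[:2]-[.5727,.0547];q=o['tool_rot'];th=2*np.arctan2(q[2],q[1])-np.pi/2
print('th',th,'r',d@[np.cos(th),np.sin(th)],'d',d@[-np.sin(th),np.cos(th)])
E
```

```text
4.0 [-0.54  0.56  0.4   1.85 -0.29  0.79  0.3 ] [0.6038 0.0843 0.061 ] [-0.49 -0.99 -0.11] [-0.     0.601  0.799 -0.   ]
th 0.28203659157166605 r 0.038104931826243076 d 0.01940932695599314
```

View pics/bwrist.png

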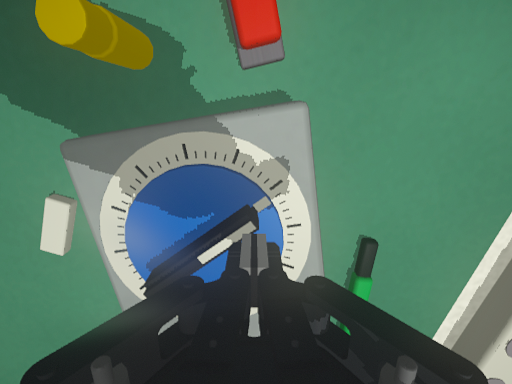

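```bash
python3 - <<'E'
from h import *
C=np.array([.5727,.0547])
im=np.load('bwrist.npy');p=dict(np.load('bwristp.npz'))
for n,px,z in('notch',(263,203),.054),('strip',(228,243),.079),('strip end',(252,228),.079),('tip',(253,237),.061): s=ray(p,px,z);d=s[:2]-C;print(n,s.round(4),np.hypot(*d),np.arctan2(d[1],d[0]))
im=np.load('btop.npy')
x=im[120:220,175:305][:,:,::-1];cv2.imwrite('pics/bt.png',cv2.resize(x,None,fx=6,fy=6,interpolation=cv2.INTER_CUBIC))
E
```

```text
notch [0.6066 0.0983 0.054 ] 0.05525881374722788 0.9102621818381272
strip [0.5892 0.0742 0.079 ] 0.025540607292105274 0.8699723478814987
strip end [0.6013 0.0888 0.079 ] 0.044478700259795556 0.8736793533443508
tip [0.6061 0.0738 0.061 ] 0.03851691063464206 0.5198271477484526
```

View pics/bt.png

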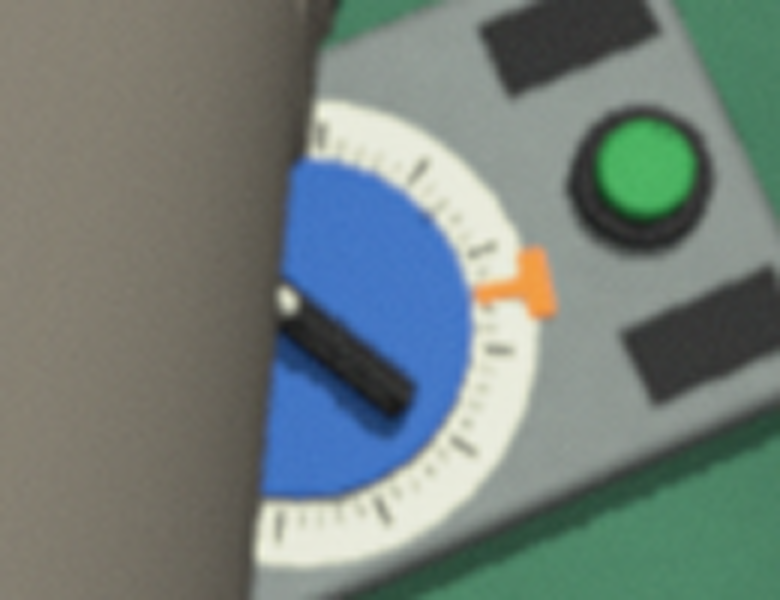

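```bash
python3 - <<'E'
from h import *
from scipy.spatial.transform import Rotation as R
o=get_obs();p=cams.camera_params('wrist');E=np.array(p['extrinsics']);q=o['tool_rot']
T=R.from_quat([q[1],q[2],q[3],q[0]]).as_matrix()
print('cam in tool',T.T@(E[:3,3]-o['eef_pos']),'cam z in tool',T.T@E[:3,2])
for x in(-.011,0,.011):
  for z in(0,-.02,-.04):
    w=np.array(o['eef_pos'])+T@[x,0,z];c=E[:3,:3].T@(w-E[:3,3]);print(x,z,(np.array(p['K'])@(c/c[2]))[:2].round(1))
im=np.load('w1.npy');x=im[215:305,205:305][:,:,::-1];cv2.imwrite('pics/tip.png',cv2.resize(x,None,fx=6,fy=6,interpolation=cv2.INTER_CUBIC))
E
```

```text
cam in tool [ 0.08099064 -0.00034104 -0.17569993] cam z in tool [-3.13249927e-01  1.71456423e-04  9.49670708e-01]
-0.011 0 [254.1 238. ]
-0.011 -0.02 [254.1 252.5]
-0.011 -0.04 [254.2 270.5]
0 0 [254.1 224. ]
0 -0.02 [254.1 237.3]
0 -0.04 [254.2 253.8]
0.011 0 [254.1 209.6]
0.011 -0.02 [254.1 221.4]
0.011 -0.04 [254.2 236.3]
```

View pics/tip.png

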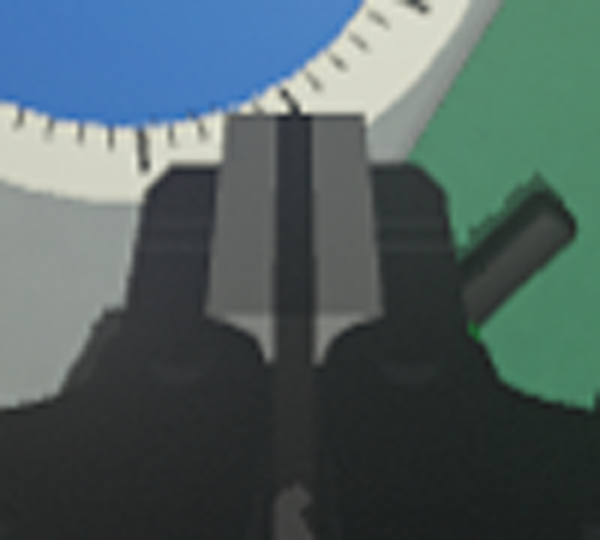

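The bar hasn't moved, so the fingertips seem to sit higher than the reported TCP. I'll check that with a scene-camera crop with the projected TCP marked.

```bash
python3 - <<'E'
from h import *
o=get_obs();p=cams.camera_params('scene');E=np.array(p['extrinsics']);im=cams.read_camera('scene').copy();np.save('s1.npy',im)
x0,y0,x1,y1=215,130,335,220;S=6
v=cv2.resize(im[y0:y1,x0:x1][:,:,::-1],None,fx=S,fy=S,interpolation=cv2.INTER_CUBIC)
for dz,col in(0,(0,0,255)),(.02,(0,255,255)),(.04,(255,255,255)):
    c=E[:3,:3].T@(np.array(o['eef_pos'])+[0,0,dz]-E[:3,3]);u=(np.array(p['K'])@(c/c[2]))[:2];print(dz,u)
    cv2.circle(v,(int((u[0]-x0+.5)*S),int((u[1]-y0+.5)*S)),4,col,1)
cv2.imwrite('pics/s1.png',v)
E
```

```text
0 [291.71776556 189.0726222 ]
0.02 [292.07727663 183.02171552]
0.04 [292.44648415 176.80760862]
```

View pics/s1.png

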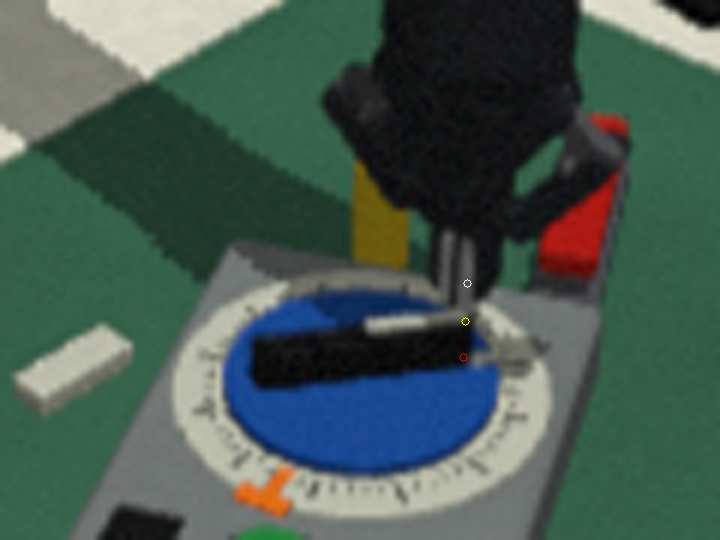

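Two views agree that the tips sit about 36 mm above the reported TCP, so the fingers passed over the bar. I'm going back to the start side, then down carefully with force checks.

arm_command([
  [[0,-0.062,0.036,0,1],[0,-0.062,0.036,0,1],[0,-0.062,0.036,0,1],[0,-0.062,0.036,0,1],[0,-0.062,0.036,0,1],[0,-0.062,0.036,0,1],[0,-0.062,0.036,0,1],[0,-0.062,0.036,0,1],[0,0,0,-0.15,0],[0,0,0,-0.1,0]],
])

```text
t: 5.4
eef_pos: [0.5737, 0.1015, 0.0452]
tool_rot: [-0.0, 0.319, 0.948, -0.0]
contact_force: [-0.1, 0.3, 0.2]
gripper_width: 0.002
grasp_force: 0.0
```

arm_command([
  [[0,0,0,0,0],[0,0,0,-0.03,0],[0,0,0,-0.03,0],[0,0,0,-0.03,0],[0,0,0,-0.03,0],[0,0,0,-0.03,0],[0,0,0,-0.03,0],[0,0,0,-0.03,0],[0,0,0,0,0],[0,0,0,0,0]],
])

```text
t: 6.65
eef_pos: [0.5739, 0.1016, 0.0334]
tool_rot: [0.0, 0.318, 0.948, 0.0]
contact_force: [-0.5, -0.0, -0.3]
gripper_width: -0.004
grasp_force: 0.0
```

```bash
python3 - <<'E'
from h import *
o=get_obs();p=cams.camera_params('scene');E=np.array(p['extrinsics']);im=cams.read_camera('scene');np.save('s2.npy',im);old=np.load('scene.npy')
print(o['t'],o['eef_pos'],o['contact_force'])
for h in(.03,.036,.042):
  c=E[:3,:3].T@(np.array(o['eef_pos'])+[0,0,h]-E[:3,3]);print(h,(np.array(p['K'])@(c/c[2]))[:2])
d=np.abs(im.astype(int)-old).sum(2)>60
for y in range(165,196):print(y,''.join('#' if d[y,x] else '.' for x in range(255,315)))
E
```

```text
6.65 [0.57393086 0.10163378 0.03344098] [-0.47553138 -0.03476732 -0.27140236]
0.03 [287.18148641 180.27522433]
0.036 [287.26828425 178.4856036 ]
0.042 [287.3557549  176.68211076]
165 ###############################################.............
166 ###############....###########################..............
167 ###############.....#########################...............
168 ###############.....####################....................
169 ..#############......##################.....................
170 ...#############......##########.#..##......................
171 ....############..........######.#..##......................
172 ......###########.........######.#.###......................
173 .......############.......######.#.###......................
174 ........#################.####.#.#.###......................
175 .........######################..#####......................
176 .........#########################..##......................
177 ...####################################.....................
178 ...##########################################...............
179 ...####
[... 393 characters left out ...]
..................................................
186 ............................................................
187 ............................................................
188 ............................................................
189 ............................................................
190 ............................................................
191 ............................................................
192 ............................................................
193 ............................................................
194 ............................................................
195 ............................................................
```

arm_command([
  [[0,0,0,-0.03,0],[0,0,0,-0.03,0],[0,0,0,-0.03,0],[0,0,0,-0.03,0],[0,0.027,-0.02,0,0],[0,0.027,-0.02,0,0],[0,0.027,-0.02,0,0],[0,0.027,-0.02,0,0],[0,0.02,-0.015,0,0],[0,0,0,0,0]],
])

```text
t: 7.95
eef_pos: [0.5817, 0.0958, 0.0262]
tool_rot: [0.0, 0.318, 0.948, 0.0]
contact_force: [-0.4, 0.0, -0.5]
gripper_width: -0.004
grasp_force: 0.0
```

```bash
cat > st.py <<'E'
from h import *
o=get_obs();d=np.array(o['eef_pos'])[:2]-[.5727,.0547];q=o['tool_rot'];th=2*np.arctan2(q[2],q[1])-np.pi/2
print('t',o['t'],'q7',o['q'][6],'z',o['eef_pos'][2],'F',np.round(o['contact_force'],2),'th',th,'r',d@[np.cos(th),np.sin(th)],'d',d@[-np.sin(th),np.cos(th)])
E
python3 st.py
```

```text
t 7.95 q7 0.8137985261879009 z 0.026220853682054915 F [-0.37  0.04 -0.47] th 0.9227321472560437 r 0.03817948454351738 d 0.017660814291832402
```

arm_command([
  [[0,0.02,-0.015,0,0],[0,0.02,-0.015,0,0],[0,0.053,-0.018,0,-1],[0,0.051,-0.022,0,-1],[0,0.049,-0.026,0,-1],[0,0.047,-0.03,0,-1],[0,0.045,-0.034,0,-1],[0,0,0,0,0],[0,0,0,0,0],[0,0,0,0,0]],
])

```text
t: 9.2
eef_pos: [0.5989, 0.0868, 0.0262]
tool_rot: [0.0, 0.5, 0.866, 0.0]
contact_force: [0.9, 3.3, -0.7]
gripper_width: -0.002
grasp_force: 1.3
```

```bash
python3 st.py; cat > bar.py <<'E'
from h import *
import sys
p=cams.camera_params('wrist');im=cams.read_camera('wrist');np.save('wl.npy',im)
C=np.array([.5727,.0547])
# white index strip / dial: white blobs inside disc projection
h=cv2.cvtColor(im,cv2.COLOR_RGB2HSV);K=np.array(p['K']);E=np.array(p['extrinsics'])
m=cv2.inRange(h,(0,0,165),(180,70,255));c,_=cv2.findContours(m,cv2.RETR_EXTERNAL,cv2.CHAIN_APPROX_NONE)
for k in c:
    if cv2.contourArea(k)<15: continue
    q=k[:,0].mean(0);s=ray(p,q,.079);d=s[:2]-C;r=cv2.minAreaRect(k)
    if np.hypot(*d)<.06: print('blob',q.round(1),cv2.contourArea(k),np.round(r[1],1),'r',np.hypot(*d).round(4),'ang',np.arctan2(d[1],d[0]).round(3))
E
python3 bar.py
python3 - <<'E'
from h import *
im=np.load('wl.npy');h=cv2.cvtColor(im,cv2.COLOR_RGB2HSV)
for y in range(190,290,3):print(y,''.join('B' if 105<=a<=125 and b>110 else 'o' if 5<=a<=18 and b>120 else 'W' if c>150 and b<70 else '.' if c<70 else '-' for a,b,c in h[y,110:310:2].astype(int)))
E
```

```text
t 9.2 q7 0.5162786262868287 z 0.026239914973537205 F [ 0.87  3.32 -0.71] th 0.5241573935217057 r 0.03870940973268256 d 0.014667795494295397
blob [253.6 329.8] 123.0 [11. 15.] r 0.047 ang -0.088
blob [ 89.  233.4] 5198.0 [170.1  62.8] r 0.0555 ang 3.008
190 WWWWWWWW-BBBBBBBBBBBBBBBBBBBBBBBBBBBBBBBBBBBBBBBBBBBBBBBBBBBBBBBBBBBBBB-WWWWWWWWW.-WWWWWWWWWWWWWW---
193 WWWWWWWBBBBBBBBBBBBBBBBBBBBBBBBBBBBBBBBBBBBBBBBBBBBBBBBBBBBBBBBBBBBBBBBBBBWWWWW--WWWWWWWWWWWWWWWWW--
196 WWWWWBBBBBBBBBBBBBBBBBBBBBBBBBBBBBBBBBBBBBBBBBBBBBBBBBBBBBBBBBBBBBBBBBBBBBB-WWWWWWWWWWWWWWWWWWWWWWW-
199 WWW-BBBBBBBBBBBBBBBBBBBBBBBBBBBBBBBBBBBBBBBBBBBBBBBBBBBBBBBBBBBBBBBBBBBBBBBBBWWWWWWW--WWWWWWWWWWWWWW
202 WWBBBBBBBBBBBBBBBBBBBBBBBBBBBBBBBBBBBBBBBBBBBBBBBBBBBBBBBBBBBBBBBBBBBBBBBBBBBB-WWW--WWWWWWWWWWWWWWWW
205 WBBBBBBBBBBBBBBBBBBBBBBBBBBBBBBBBBBBBBBBBBBBBBBBBBBBBBBBBBBBBBBBBBBBBBBBBBBBBBB-WWWWWWWWWWWWWWWWWWWW
208 BBBBBBBBBBBBBBBBBBBBBBBBBBBBBBBBBBBBBBBBBBBBBBBBBBBBBBBBBBBBBBBBBBBBBBBBBBBBBBBBBWWWWW-.-WWWWWWWWWWW
211 BBB--BBBBBBBBBBBBBBBBBBBBBBBBBBBBBBBBBBBBBBBBBBBBBBBBBBBBBBBBBBBBBBBBBBBBBBBBBBBBB-WWWWWWWWWWWW-WWWW
214 BBB
[... 2022 characters left out ...]
BBBBBBBBBBBBBBBBBBBBBBBBBBB............--...--...........WWWWWWWWWWWWW
274 ..................................BB.BBBBBBBBBBBBBBBBBBB..............-...-.............-WWWW-WWWWWW
277 ...........................................BB............................................WWWWWWWWWW-
280 ...............................BBB.............B...........................................WWWWWWW..
283 ................................................................................................--..
286 ....................................................................................................
289 BBBBB-..............................................................................................
```

```bash
python3 arc.py .524 -.836 17 .5989 .0868 .0385 .0150
```

```text
[0.035, -0.034] [0.601, 0.0848]
[0.039, -0.039] [0.6033, 0.0824]
[0.035, -0.042] [0.6055, 0.0799]
[0.032, -0.045] [0.6074, 0.0772]
[0.028, -0.047] [0.609, 0.0743]
[0.024, -0.049] [0.6105, 0.0714]
[0.02, -0.051] [0.6117, 0.0683]
[0.016, -0.053] [0.6127, 0.0651]
[0.012, -0.054] [0.6134, 0.0619]
[0.007, -0.055] [0.6138, 0.0586]
[0.003, -0.055] [0.614, 0.0553]
[-0.001, -0.055] [0.6139, 0.052]
[-0.006, -0.055] [0.6136, 0.0488]
[-0.01, -0.054] [0.613, 0.0455]
[-0.014, -0.053] [0.6121, 0.0423]
[-0.019, -0.052] [0.611, 0.0392]
[-0.023, -0.05] [0.6096, 0.0362]
turn -0.9999999999999998
```

arm_command([
  [[0,0.035,-0.034,0,-1],[0,0.039,-0.039,0,-1],[0,0.035,-0.042,0,-1],[0,0.032,-0.045,0,-1],[0,0.028,-0.047,0,-1],[0,0.024,-0.049,0,-1],[0,0.02,-0.051,0,-1],[0,0.016,-0.053,0,-1],[0,0.012,-0.054,0,-1],[0,0,0,0,0]],
])

```text
t: 10.5
eef_pos: [0.6135, 0.0612, 0.0263]
tool_rot: [0.0, 0.773, 0.634, 0.0]
contact_force: [1.4, 2.3, -2.2]
gripper_width: 0.001
grasp_force: 1.1
```

```bash
python3 st.py; python3 - <<'E'
from h import *
im=cams.read_camera('top');np.save('tl.npy',im);h=cv2.cvtColor(im,cv2.COLOR_RGB2HSV)
for y in range(140,206,1):print(y,''.join('B' if 105<=a<=125 and b>110 else 'o' if 5<=a<=18 and b>120 else 'W' if c>150 and b<70 else '.' if c<70 else '-' for a,b,c in h[y,185:280].astype(int)))
E
```

```text
t 10.5 q7 -0.014291603251324198 z 0.026251110691430227 F [ 1.36  2.31 -2.2 ] th -0.19627734802835972 r 0.03873548458853137 d 0.014350351398490616
140 ----------------------------------------------------...-WWWWWWWWWWWWWWWWWWWWWWWWWWWWWWW----..--
141 ----------------------------------------------------..-WWWWWWWWWWWWWWWWWWWWWWWWWWWWWWW---...---
142 ----------------------------------------------------..-WWWWWWWWWWWWWWWWWWWWWWWWWWWWWWW---.-----
143 ----------------------------------------------------..-WWWWWWWWWWWWWWWWWWWWWWWWWWWWWW---..-----
144 ---------------------------------------------------..--WWWWWWWWWWWWWWWWWWWWWWWWWWWWWW--..------
145 ------------------------------------------------.-...-WWWWWWWWWWWWWWWWWWWWWWWWWWWWWW---..------
146 ------------------------------------------------....--WWWWWWWWWWWWWWWWWWWWWWWWWWWWWW--...------
147 ------------------------------------------------....-WWWWWWWWWWWWWWWWWWWWWWWWWWWWWWW--...------
148 -----------------------------------------------....--WWWWWWWWWWWWWWWWWWWWWWWWWWWWWWW--...------
149 ----------------------------------------------....
[... 4945 characters left out ...]

199 --------------------------------BBBBBBBBBBBBBBBBBBBBB--WWWWWWWWWWWWWWWWWWWWWWWWWWWW---------...
200 --------------------------------BBBBBBBBBBBBBBBBBBB--WWWWWWWWWWWWWWWWWWWWWWWWWWWWW---------.---
201 --------------------------------BBBBBBBBBBBBBBBBB--WWWWWWWWWWWWWWWWWWWWWWWWWWWW---------...----
202 -------------------------------------BBBBBBBB----WWWWWWWWWWWWWWWWWWWWWWWWWWWW---------..-------
203 ----------------------------------------------WWWWWWWWWWWWWWWWWWWWWWWWWWWWW---------..---------
204 -------------------------------------WWWWWWWWWWWWWWWWWWWWWWWWWWWWWWWWWWWW--------..------------
205 -------------------------------------WWWWWWWWWWWWWWWWWWWWWWWWWWWWWWWWW---------..--------------
```

The dial turned, and the bar now points to about -0.33 rad. Continuing.

arm_command([
  [[0,0.007,-0.055,0,-1],[0,0.003,-0.055,0,-1],[0,-0.001,-0.055,0,-1],[0,-0.006,-0.055,0,-1],[0,-0.01,-0.054,0,-1],[0,-0.014,-0.053,0,-1],[0,-0.019,-0.052,0,-1],[0,-0.023,-0.05,0,-1],[0,0,0,0,0],[0,0,0,0,0]],
])

```text
t: 11.8
eef_pos: [0.6093, 0.0356, 0.0263]
tool_rot: [0.0, 0.933, 0.36, -0.0]
contact_force: [0.8, 2.3, -0.2]
gripper_width: -0.001
grasp_force: 0.7
```

```bash
python3 st.py; python3 - <<'E'
from h import *
im=cams.read_camera('top');np.save('tl.npy',im);h=cv2.cvtColor(im,cv2.COLOR_RGB2HSV)
for y in range(148,202,1):print(y,''.join('B' if 105<=a<=125 and b>110 else 'o' if 5<=a<=18 and b>120 else 'W' if c>150 and b<70 else '.' if c<70 else '-' for a,b,c in h[y,190:270].astype(int)))
E
```

```text
t 11.8 q7 -0.48070583388578947 z 0.02627111551306665 F [ 0.84  2.3  -0.2 ] th -0.8348966932064 r 0.03869345807340155 d 0.014316173350527225
148 ---------------------------------------------------------......--WWWWWWWWWWWWWW-
149 ---------------------------------------------------------.....-WWWWWWWWWWWWWWW--
150 -------------------------------------------------------......-WWWWWWWWWWWWWWWW--
151 -----------------------------------------------------..-.....-WWWWWWWWWWWWWWWW--
152 -----------------------------------------------------..-....-WWWWWWWWWWWWWWWWW--
153 ----------------------------------------------------.......-WWWWWWWWWWWWWWWWWW--
154 ---------------------------------------------------.......--WWWWWWWWWWWWWWWWWWW-
155 ---------------------------------------------------.......--WWWWWWWWWWWWWWWWWWW-
156 --------------------------------------------------......----WWWWWWWWWWWWWWWWWWW-
157 --------------------------------------------------.....------WWWWWWWWWWWWWWWWWW-
158 -------------------------------------------------...-.-------WWWWWWWWWWWWWWWWWWW
159 ---------------------
[... 2929 characters left out ...]
WWWWWWWWWWWWWWWWWWWW
194 ------------------------------.-BBBBBBBBBBBBBBBBBBBBBBB-WWWWWWWWWWWWWWWWWWWWWWWW
195 -------------------------------BBBBBBBBBBBBBBBBBBBBBBB-WWWWWWWWWWWWWWWWWWWWWWWWW
196 -----------------------------.-BBBBBBBBBBBBBBBBBBBBBBWWWWWWWWWWWWWWWWWWWWWWWW-W-
197 ----------------------------.-BBBBBBBBBBBBBBBBBBBBBBWWWWWWWWWWWWWWWWWWWWWWWWW--W
198 ----------------------------.-BBBBBBBBBBBBBBBBBBBB-WWWWWWWWWWWWWWWWWWWWWWWWWWWWW
199 -----------------------------BBBBBBBBBBBBBBBBBBB--WWWWWWWWWWWWWWWWWWWWWWWWWWWWW-
200 ---------------------------.-BBBBBBBBBBBBBBBBB--WWWWWWWWWWWWWWWWWWWWWWWWWWWW----
201 -----------------------------BBBBBBBBBBBBBB----WWWWWWWWWWWWWWWWWWWWWWWWWWW------
```

```bash
python3 - <<'E'
from h import *
p=cams.camera_params('top');C=np.array([.5730,.0539])
s=ray(p,(247,160.4),.054)[:2]-C;print(np.hypot(*s),np.arctan2(s[1],s[0]))
E
python3 arc.py -.835 -1.155 4 .6093 .0356 .0387 .0143
```

```text
0.054081394224738774 -1.0090694530441013
[-0.028, -0.048] [0.6076, 0.0327]
[-0.031, -0.045] [0.6058, 0.03]
[-0.035, -0.043] [0.6037, 0.0275]
[-0.038, -0.04] [0.6014, 0.0251]
turn -1.0000000000000002
```

arm_command([
  [[0,-0.014,-0.024,0,-0.5],[0,-0.014,-0.024,0,-0.5],[0,-0.015,-0.023,0,-0.5],[0,-0.016,-0.022,0,-0.5],[0,-0.017,-0.022,0,-0.5],[0,-0.018,-0.021,0,-0.5],[0,0,0,0,0],[0,0,0,0,0],[0,0,0,0,0],[0,0,0,0,0]],
])

```text
t: 13.1
eef_pos: [0.6036, 0.0273, 0.0262]
tool_rot: [0.0, 0.97, 0.244, -0.0]
contact_force: [-0.0, 0.9, 0.8]
gripper_width: -0.0
grasp_force: 0.5
```

```bash
python3 st.py; python3 - <<'E'
from h import *
im=cams.read_camera('top');np.save('tl.npy',im);h=cv2.cvtColor(im,cv2.COLOR_RGB2HSV)
for y in range(155,176,1):print(y,''.join('B' if 105<=a<=125 and b>110 else 'o' if 5<=a<=18 and b>120 else 'W' if c>150 and b<70 else '.' if c<70 else '-' for a,b,c in h[y,215:270].astype(int)))
E
```

```text
t 13.1 q7 -0.6590964267619008 z 0.026194305900559024 F [-0.01  0.87  0.8 ] th -1.0771640766079333 r 0.03877021858940035 d 0.014214348195850135
155 ---------------------------------.-.....-WWWWWWWWWWWWW-
156 ------------------------------.--......-WWWWWWWWWWWWWW-
157 -------------------------------.-.....-WWWWWWWWWWWWWWWW
158 -----------------------------.........-WWWWWWWWWWWWWWWW
159 -----------------------------.......----WWWWWWWWWWWWWWW
160 ----------------------------.......------WWWWWWWWWWWWWW
161 ---------------------------......-B-------WWWWW----WWWW
162 ---------------------------.....-BB-------WWWW-ooooWWWW
163 ---------------------------------B--------WWWW-ooooWWWW
164 -------------------------------------------WWW-oooo-WWW
165 -------------------------------------------WWW-oooo-WWW
166 -------------------------------.--------------ooooo-WWW
167 -----------------------------...---------oooooooooooWWW
168 -----------------------.........--BBBB--ooooooooooooWWW
169 -----------------------.......BBBBBBBB--ooo---oooooo-WW
170 ----------------------.....BBBBBBBBBBBWW--WWWWW-oooo-WW
171 ---------------------...BBBBBBBBBBBBBBWWWWWWWWWWoooo-WW
172 ---------------------..BBBBBBBBBBBBBBBWWWWWWWWWW-ooo-WW
173 --------------------.-BBBBBBBBBBBBBBBB-WWWWWWWWWWWWW-WW
174 -------------------.-BBBBBBBBBBBBBBBBB-WWWWWWWWWWWWWWWW
175 -------------------.-BBBBBBBBBBBBBBBBB-WWWWWWWWWWWWWWWW
```

arm_command([
  [[0,0.06,0.03,0,0],[0,0.06,0.03,0,0],[0,0,0,0.5,0],[0,0,0,0.6,0],[0,0,0,0.7,0],[0,0,0,0.6,0],[0,0,0,0.5,0],[0,0,0,0,0],[0,0,0,0,0],[0,0,0,0,0]],
])

```text
t: 14.4
eef_pos: [0.6101, 0.0313, 0.199]
tool_rot: [-0.0, 0.97, 0.244, -0.001]
contact_force: [-0.4, -0.6, -0.5]
gripper_width: 0.001
grasp_force: 0.0
```

```bash
cat > w.py <<'E'
from h import *
p=cams.camera_params('wrist');im=cams.read_camera('wrist');np.save('wl.npy',im);np.savez('wlp.npz',**p)
f,e=scale(im,p,(130,100,320,236));print('scale',f);h=cv2.cvtColor(im,cv2.COLOR_RGB2HSV)
C=f[:2] if abs(f[2]-.082)<.001 else np.array([.5725,.0547])
print(angs(im,p,C,(130,100,320,290)))
for y in range(140,262,3):print(y,''.join('B' if 105<=a<=125 and b>110 else 'o' if 5<=a<=18 and b>120 else 'g' if 45<a<80 and b>150 and c>90 else 'W' if c>145 and b<70 else '.' if c<70 else '-' for a,b,c in h[y,140:310:2].astype(int)))
E
python3 st.py;python3 w.py
```

```text
t 14.4 q7 -0.8139146347531476 z 0.19895243143271982 F [-0.37 -0.59 -0.55] th -1.0769437021525001 r 0.03835231676047884 d 0.02185779920948317
scale [0.57311924 0.05551942 0.08149046]
[198, np.float64(0.0792976273959262), np.float64(-1.3604219805463162)]
140 -------WWWWWWWWWWWWWWWWWWWWW-WWWWWWWWWWWWWWWWWWWWWWWWWWWW-WWWWWWWWWWWWWWWWWWWWWWWWWW-
143 --------WWWWWWWWWWWWWWWWWW-WWWWWW-BBBBBBBBBBBBBBBWWWWWWW-WWWWWWWWWWWWWWWWWWWWWWWWWWW-
146 --------WWWWWWWWWWWWWWWWWWWWWWBBBBBBBBBBBBBBBBBBBBBB-WWWWWWWWWWWWWWWWWWWWWWWWWWWWWWW-
149 --------WWWWWWWWWWWWWWWWWWWWBBBBBBBBBBBBBBBBBBBBBBBBBBBWWWWWWWWWWWWWWWWWWWWWWWWWWWWW-
152 --------WWWWWWWWWWWWWWWWWWBBBBBBBBBBBBBBBBBBBBBBBBBBBBBBBWWWWWWWWWWWWWWWWWWWWWWWWWWW.
155 --------WWWWWWWWWWWW-WWWBBBBBBBBBBBBBBBBBBBBBBBBBBBBBBBBBBBWWWWWWWWWWWWWWWWWWWWWWWW-.
158 --------WWWWWWWWW--WWWWBBBBBBBBBBBBBBBBBBBBBBBBBBBBBBBBBBBBBWWWWWWWWWWWWWWWWWWWWWWWWW
161 --------WWWWWWWWWWWWWWBBBBBBBBBBBBBBBBBBBBBBBBBBBBBBBBBBBBBBBWWWWWWWWWWWWWWWWWWWWWWWW
164 --------WWWWWWWWW-WWWBBBBBBBBBBBBBBBBBBBBBBBBBBBBBBBBBBBBBBBBB-WW--WWWWWWWWWWWWWWWWWW
167 --------WWWWWWWWWWWWBBBBBBBBBBBBB
[... 2142 characters left out ...]
-------------------WWWWWWW-WWWWWWWWW-----...-----WWWWWWWWWWWWWW-......
242 ---------------------------------WWWWWWWWWWWWWW---------...---------WWWWWWWWWW-......
245 -------------------------------WWWWWWWWWWWWWW-.....-----...-----.....-W-W-W-WW-------
248 ---------------------------------------------......-----...-----......-WW-----W------
251 ---------------------------------------------......-----...-----......---------------
254 --------------------------------------------......------...-----......---------------
257 ------------------------------WWW-----------......------...-----.......--------------
260 ------------------------------WWWWWW--------......------...-----.......--------------
```

```bash
cat > pol.py <<'E'
from h import *
def polar(im,p,z,C):
    K=np.array(p['K']);E=np.array(p['extrinsics']);v,u=np.mgrid[:384,:512]
    d=np.stack([u,v,np.ones_like(u)],-1)@np.linalg.inv(K).T@E[:3,:3].T;o=E[:3,3]
    w=o+d*((z-o[2])/d[...,2])[...,None];w=w[...,:2]-C
    return np.hypot(w[...,0],w[...,1]),np.arctan2(w[...,1],w[...,0])
def meas(im,p,C=np.array([.5729,.0552])):
    h=cv2.cvtColor(im,cv2.COLOR_RGB2HSV).astype(int);W=(h[...,2]>140)&(h[...,1]<90)
    r,a=polar(im,p,.0455,C);o=(h[...,0]>=5)&(h[...,0]<=18)&(h[...,1]>110)&(r>.06)&(r<.095);t=a[o].mean();l=a[o&(r<.079)].mean()
    r,a=polar(im,p,.054,C);n=W&(r>.0505)&(r<.0575)&(abs(a-t)<.5)
    r2,a2=polar(im,p,.079,C);s=W&(r2>.01)&(r2<.045)&(abs(a2-t)<.5)
    print('target',t.round(4),'line',l.round(4),'notch',a[n].mean().round(4),n.sum(),np.ptp(a[n]).round(3),'strip',a2[s].mean().round(4),s.sum())
E
python3 - <<'E'
from pol import *
im=np.load('wl.npy');p=dict(np.load('wlp.npz'))
for C in([.5729,.0552],[.5729,.0542],[.5719,.0552]):meas(im,p,np.array(C))
E
```

```text
target -1.3589 line -1.3616 notch -1.216 35 0.157 strip -1.2243 170
target -1.3562 line -1.3589 notch -1.2127 33 0.137 strip -1.2067 172
target -1.3466 line -1.3509 notch -1.2023 35 0.156 strip -1.1828 171
```

arm_command([
  [[0,0,0,-0.6,0],[0,0,0,-0.7,0],[0,0,0,-0.6,0],[0,0,0,-0.5,0],[0,0,0,-0.3,0],[0,0,0,-0.18,0],[0,-0.03,-0.02,0,0],[0,-0.03,-0.02,0,0],[0,-0.03,-0.015,0,0],[0,-0.018,-0.012,0,0]],
])

```text
t: 15.7
eef_pos: [0.6046, 0.0272, 0.028]
tool_rot: [-0.0, 0.97, 0.244, 0.0]
contact_force: [0.1, -0.6, -0.5]
gripper_width: 0.0
grasp_force: 0.0
```

```bash
python3 st.py;python3 -c "
from h import *;print(((np.array([.5994,.0231])-np.array(get_obs()['eef_pos'])[:2])/.06).round(3))"
```

```text
t 15.7 q7 -0.6579454478505798 z 0.027969232939610497 F [ 0.09 -0.65 -0.47] th -1.077040994346258 r 0.0393645000066676 d 0.015059779378100439
[-0.087 -0.068]
```

arm_command([
  [[0,-0.02,-0.018,0,-0.45],[0,-0.02,-0.017,0,-0.45],[0,-0.02,-0.017,0,-0.45],[0,-0.02,-0.016,0,-0.45],[0,0,0,0,0],[0,0,0,0,0],[0,0,0,0,0],[0,0,0,0,0],[0,0,0,0,0],[0,0,0,0,0]],
])

```text
t: 16.95
eef_pos: [0.5996, 0.023, 0.0274]
tool_rot: [0.0, 0.985, 0.174, 0.0]
contact_force: [2.8, -1.1, 0.9]
gripper_width: -0.003
grasp_force: 1.1
```

```bash
python3 st.py;python3 -c "
from h import *;print(((np.array([.5994,.0231])-np.array(get_obs()['eef_pos'])[:2])/.06).round(3))"
```

```text
t 16.95 q7 -0.7650053087030853 z 0.027404791940602025 F [ 2.81 -1.06  0.93] th -1.2210325716132313 r 0.03902502090466719 d 0.014421868504698052
[-0.004  0.002]
```

arm_command([
  [[0,0.065,0.023,0,0],[0,0.065,0.023,0,0],[0,0,0,0.5,0],[0,0,0,0.6,0],[0,0,0,0.7,0],[0,0,0,0.6,0],[0,0,0,0.47,0],[0,0,0,0,0],[0,0,0,0,0],[0,0,0,0,0]],
])

```text
t: 18.2
eef_pos: [0.6066, 0.026, 0.1983]
tool_rot: [-0.0, 0.985, 0.174, -0.001]
contact_force: [-0.3, -1.6, -0.7]
gripper_width: 0.003
grasp_force: 0.0
```

```bash
python3 st.py; python3 - <<'E'
from pol import *
p=cams.camera_params('wrist');im=cams.read_camera('wrist');np.save('wl2.npy',im);np.savez('wl2p.npz',**p)
meas(im,p);h=cv2.cvtColor(im,cv2.COLOR_RGB2HSV)
for y in range(186,216):print(y,''.join('B' if 105<=a<=125 and b>110 else 'o' if 5<=a<=18 and b>120 else 'W' if c>145 and b<70 else '.' if c<70 else '-' for a,b,c in h[y,215:300].astype(int)))
m=mask(im,(50,130,70),(78,255,255));
for k in big(m)[:4]:
    q=k[:,0].mean(0);print(cv2.contourArea(k),q,ray(p,q,.067),cv2.boundingRect(k))
E
```

```text
t 18.2 q7 -0.9217493884522261 z 0.19830497219576246 F [-0.35 -1.59 -0.67] th -1.220899134800527 r 0.03855414652956187 d 0.021995620797065345
target -1.3598 line -1.3633 notch -1.3555 35 0.157 strip -1.3569 172
186 ...........--BBBBBBBBBBBBBBBBBBBBBBBBBBBBBBBBBBBBBBBBBBBWWWWWWWWWWWWWWWWWWWWWWWWWWWWW
187 ...................--BBBBBBBBBBBBBBBBBBBBBBBBBBBBBBBBBBBWWWWWWWWWWWWWWW-WWWW---WWWWWW
188 ...........................-.BBBBBBBBBBBBBBBBBBBBBBBBBBBWWWWWWWWWWWWWWWooooooooWWWWWW
189 ..................................----BBBBBBBBBBBBBBBBBBWWWWW--WWWWWWWWooooooooWWWWWW
190 --.........................................-.BBBBBBBBBBBWWWWWWWWWWWWWW-ooooooooWWWWWW
191 -....-----..-................................BBBBBBBBBBBWWWWWWWWWWWWWW-ooooooo-WWWWWW
192 ........-....-----...........................B-WWW-BBBBBW----WWWWWWWWWoooooooo-WWWWWW
193 ....................--------..................-WWWWWWWWWWooooooooo--WWooooooooWWWWWWW
194 .......----.................-------.-.........-WWWWWWWWWWoooooooooooooooooooooWWWWWWW
195 .......WWWWWWWW----................-------....-WWWWWWWWWWooooooooooooooooooo
[... 1428 characters left out ...]
WWWWWWWWWWWWWWWWWWWWW
212 BBBBBBBBBBBBBBBBBBBBBBBBBBBBBBBBBBBBBBBBBBBBBBBBBWWWWWWWWWWWWWWWWWWWWWWWWWWWWWWWWWWWW
213 BBBBBBBBBBBBBBBBBBBBBBBBBBBBBBBBBBBBBBBBBBBBBBBB-WWWWWWWWWWWWWWWWWWWWWWWWWWWWWWWWWWWW
214 BBBBBBBBBBBBBBBBBBBBBBBBBBBBBBBBBBBBBBBBBBBBBBBBWWWWWWWWWWWWWWWWWWWWWWWWWWWWWWWWWWWWW
215 BBBBBBBBBBBBBBBBBBBBBBBBBBBBBBBBBBBBBBBBBBBBBBBWWWWWWWWWWWWWWWWWWWWWWWWWWWWWWWWWWWWWW
1095.5 [312.79874214  76.12578616] [0.72774441 0.00537584 0.067     ] (279, 63, 70, 27)
574.5 [330.20253165 182.83544304] [ 0.62898077 -0.0608591   0.067     ] (317, 169, 28, 29)
0.0 [440.  28.] [ 0.81099925 -0.09484325  0.067     ] (440, 28, 1, 1)
0.0 [448.  32.] [ 0.81070633 -0.10419807  0.067     ] (448, 32, 1, 1)
```

Index and marker agree to within 0.005 rad. Next is the button at about (0.628, -0.062).

arm_command([
  [[0,0.12,-0.49,0,0],[0,0.12,-0.49,0,0],[0,0.12,-0.49,0,0],[0,0,0,0,0],[0,0,0,-0.6,0],[0,0,0,-0.6,0],[0,0,0,-0.6,0],[0,0,0,-0.4,0],[0,0,0,-0.25,0],[0,0,0,0,0]],
])

```text
t: 19.5
eef_pos: [0.6283, -0.0616, 0.0516]
tool_rot: [-0.0, 0.985, 0.174, -0.001]
contact_force: [0.6, -0.3, -0.1]
gripper_width: 0.005
grasp_force: 0.0
```

```bash
python3 - <<'E'
from h import *
o=get_obs();print(o['t'],o['eef_pos'],np.round(o['contact_force'],2))
p=cams.camera_params('wrist');im=cams.read_camera('wrist');h=cv2.cvtColor(im,cv2.COLOR_RGB2HSV)
for y in range(170,290,3):print(y,''.join('B' if 105<=a<=125 and b>110 else 'o' if 5<=a<=18 and b>120 else 'g' if 50<a<78 and b>130 and c>90 else 'W' if c>145 and b<70 else '.' if c<70 else '-' for a,b,c in h[y,180:330:2].astype(int)))
E
```

```text
19.5 [ 0.62832102 -0.06164919  0.05162331] [ 0.58 -0.31 -0.11]
170 WWWWWWWWWWWWWWWWWWWWWWWWWWWWWWWWWWWWWWWWWWWWWWWWWWWWWWWWWWWWWWW------------
173 WWWWWWWWWWWWWWWWWWWWWWWWWWWWWWWWWWWWWWWWWWWWWWWWWWWWWWWWWWWWWWWW-----------
176 WWWWWWWWWWWWWWWWWWWWWWWWWWWWWWWWWWWWWWWWWWWWWWWWWWWWWWWWWWWWWWWW-----------
179 WWWWWWWWWWWWWWWWWWWWWWWWWWWWWWWWWWWWWWWWWWWWWWWWWWWWWWWWWWWWWWWW-----------
182 WWWWWWWWWWWWWWWWWWWWWWWWWWWWWWWWWWWWWWWWWWWWWWWWWWWWWWWWWWWWWWWW-----------
185 WWWWWWWWWWWWWWWWWWWWWWWWWWWWWWWWWWWWWWWWWWWWWWWWWWWWWWWWWWWWWWWW-----------
188 WWWWWWWWWWWWWWWWWWWWWWWWWWWWWWWWWWWWWWWWWWWWWWWWWWWWWWWWWWWWWWWW-----------
191 WWWWWWWWWWWWWWWWWWWWWWWWWWWWWWWW-...........-WWWWWWWWWWWWWWWWWWW-----------
194 WWWWWWWWWWWWWWWWWWWWWWWWWWWWW........-.-.......-WWWWWWWWWWWWWWWW-----------
197 WWWWWWWWWWWWWWWWWWWWWWWWWW-....--..........---...-WWWWWWWWWWWWWW-----------
200 WWWWWWWWWWWWWWWWWWWWWWWW-......................--..WWWWWWWWWWWWW-----------
203 WWWWWWWWWWWWWWWWWWWWWWW-............................-WWWWWWWWWWW-----------
206 WWWWWWWWWWWWWWWWWWWWWWW..........--ggggggg--.........-WWWWWWWWWW---------
[... 1462 characters left out ...]
--------.......------...------......------WWWWWWWW----------
266 WWWW-------------------.......------...------......------WWWWWWW-----------
269 WWW--------------------.........-WWW.-.---..........-----WWWWWWW-----------
272 WWW-------------------............--...-....................WWWW-----------
275 WW-------------------..................-....................WWWW-----------
278 -..........---------........................................WWW-..........-
281 ............----............................................WW-............
284 ...........................................................................
287 ...........................................................................
```

arm_command([
  [[0,0,0,-0.05,0],[0,0,0,-0.05,0],[0,0,0,-0.05,0],[0,0,0,-0.05,0],[0,0,0,-0.05,0],[0,0,0,-0.02,0],[0,0,0,-0.02,0],[0,0,0,-0.02,0],[0,0,0,-0.02,0],[0,0,0,0,0]],
])

```text
t: 20.8
eef_pos: [0.6291, -0.0624, 0.0329]
tool_rot: [0.0, 0.985, 0.174, 0.0]
contact_force: [0.1, -0.5, 1.3]
gripper_width: -0.0
grasp_force: 0.8
```

arm_command([
  [[0,0,0,-0.02,0],[0,0,0,-0.02,0],[0,0,0,0,0],[0,0,0,0,0],[0,0,0,0,0],[0,0,0,0,0],[0,0,0,0,0],[0,0,0,0,0],[0,0,0,0,0],[0,0,0,0,0]],
])

```text
t: 22.05
eef_pos: [0.6291, -0.0624, 0.0304]
tool_rot: [0.0, 0.985, 0.174, 0.0]
contact_force: [0.9, 0.1, 3.1]
gripper_width: -0.004
grasp_force: 1.4
```

arm_command([
  [[0,0,0,-0.01,0],[0,0,0,-0.01,0],[0,0,0,-0.01,0],[0,0,0,-0.01,0],[0,0,0,0,0],[0,0,0,0,0],[0,0,0,0,0],[0,0,0,0,0],[0,0,0,0,0],[0,0,0,0,0]],
])

```text
t: 23.3
eef_pos: [0.6291, -0.0624, 0.0283]
tool_rot: [-0.0, 0.985, 0.174, 0.0]
contact_force: [-1.4, -0.2, 4.8]
gripper_width: -0.001
grasp_force: 2.8
```

arm_command([
  [[0,0,0,-0.01,0],[0,0,0,-0.01,0],[0,0,0,-0.01,0],[0,0,0,0,0],[0,0,0,0,0],[0,0,0,0,0],[0,0,0,0,0],[0,0,0,0,0],[0,0,0,0,0],[0,0,0,0,0]],
])

```text
t: 24.55
eef_pos: [0.6292, -0.0624, 0.028]
tool_rot: [-0.001, 0.985, 0.174, 0.0]
contact_force: [-6.4, 2.4, 18.6]
gripper_width: -0.0
grasp_force: 9.3
```

The button is at its stop (force up to about 19 N with no further travel). Releasing straight up.

arm_command([
  [[0,0,0,0.05,0],[0,0,0,0.1,0],[0,0,0,0.3,0],[0,0,0,0.6,0],[0,0,0,0.8,0],[0,0,0,0.8,0],[0,0,0,0.3,0],[0,0,0,0,0],[0,0,0,0,0],[0,0,0,0,0]],
])

```text
t: 25.8
eef_pos: [0.6281, -0.062, 0.2016]
tool_rot: [-0.0, 0.985, 0.174, -0.001]
contact_force: [0.3, -0.1, 0.2]
gripper_width: 0.002
grasp_force: 0.0
```

```bash
python3 - <<'E'
from pol import *
o=get_obs();print(o['t'],o['eef_pos'],np.round(o['contact_force'],2))
p=cams.camera_params('wrist');im=cams.read_camera('wrist');meas(im,p)
im=cams.read_camera('scene');old=np.load('scene.npy')
d=(np.abs(im.astype(int)-old).sum(2)>90).astype(np.uint8)
for k in big(d*255)[:8]:print(cv2.boundingRect(k),cv2.contourArea(k))
def g(i,lo,hi,b):
    return cen(mask(i,lo,hi,b))
for n,lo,hi,b in[('btn',(50,130,60),(78,255,255),(245,212,275,240)),('pad',(20,120,120),(32,255,255),(160,240,215,290)),('hl',(50,120,60),(78,255,255),(298,225,330,265)),('mug',(100,60,50),(118,255,255),(220,240,275,305))]:print(n,g(old,lo,hi,b),g(im,lo,hi,b))
E
```

```text
25.8 [ 0.62806048 -0.06204582  0.20156039] [ 0.31 -0.09  0.17]
target -1.3595 line -1.3615 notch -1.3495 38 0.145 strip -1.3578 174
(151, 54, 168, 110) 6524.0
(300, 0, 42, 38) 664.5
(234, 179, 22, 37) 431.0
(257, 175, 40, 31) 372.5
(109, 43, 28, 36) 328.5
(90, 45, 19, 34) 290.0
(235, 28, 47, 23) 127.0
(217, 184, 21, 13) 97.5
btn ((259.41007194244605, 223.5611510791367), 139) ((259.42957746478874, 223.61267605633802), 142)
pad ((187.50139794967382, 266.4631873252563), 1073) ((187.6277573529412, 266.48621323529414), 1088)
hl ((311.372654155496, 248.3029490616622), 373) ((310.40061162079513, 248.05810397553518), 327)
mug ((245.44201680672268, 272.884593837535), 1785) ((245.46045989904655, 272.8609085810432), 1783)
```

```bash
python3 -c "
from station import job;print(job.hand_in())"
```

```text
the job is handed in; nothing more can be done
None
```

The job is handed in: the dial index measured within about 0.01 rad of the orange marker, the start button was pressed to its stop (about 20 N at most) and came back up, and the arm finished clear; an early pass went over the bar without touching it, and the button, mug and note pad showed no shift in the scene camera (the highlighter read about 1 pixel off, probably shadow; I didn't re-measure the other items).

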